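Draw the lock's bolt and shut the tool case

ROBOT

A 7-joint arm with a two-finger parallel gripper is mounted at the origin on a cart in front of the work surface, level with it; the furniture and walls round the work are solid. World frame = base frame: x ahead of the robot, y to its left, z up, the work surface at z = 0. Lengths are in m, angles in degrees, forces in N, time in s.
With the tool pointing down it reaches from about 0.425 to 0.875 m from the base axis. Payload 8.4 kg.
Tool frame: the origin (TCP) lies at the very end of the fingers, on their centre line; the grasp point (between the pads) lies 19 mm behind it (ctrl.grasp_offset is the distance from the TCP to the grasp point, in m); z points along the fingers, y is the line along which they close (so a half turn about z gives the same grasp; the last joint's range is limited). The gripper opens to 85 mm and grips with 20 to 120 N. Pads are 22 mm wide; open, the fingers measure 114 mm over their backs; the gripper's body (76 mm by 85 mm) begins 54 mm behind the grasp point. The pads swing forward as they close: fully open they stand 13 mm farther back than shut.
Start: joints at [70.806, 19.091, 2.286, 83.961, -0.768, 76.965, -3.352], TCP at [0.152, -0.632, 0.231] pointing down, gripper open.
Joint ranges: [-147.57, 147.57], [-21.85, 119.76], [-74.77, 79.35], [14.55, 137.4], [-85.83, 265.84], [4.83, 119.75], [-152.11, 152.11]. Speed limits (degrees/s): [127.2, 127.2, 159.86, 159.86, 180, 180, 180].

INTERFACE

Orientations are given as [roll, pitch, yaw] about the fixed x, y, z axes, in that order (R = Rz(yaw) Ry(pitch) Rx(roll)).
In Python, from rig import ctrl gives the robot as it stands.
- The arm moves only by the shell command python3 -m creep 'ROWS' [FORCE]. ROWS is JSON, a list of rows, each an object of numbers: "fingers": the finger opening in m, from 0 to 0.0854; "x", "y", "z": the shift along the world's x, y, z in m; "yaw": the turn about the world's z in rad. A call has 1 to 5 rows; each row is the pose to reach, as a shift and turn from the pose commanded when the call began; what a row does not reach only later rows make up. A row lasts 1/12 s, in which the tool goes at most 41.7 mm and 7.16 degrees, less where a joint would pass 70% of its speed; a pose out of reach is approached as far as the arm can. A call with a gripper value outside its range is refused whole. The fingers move at their own pace and stop on an object; FORCE is the grip in N (left out, the last holds). Time passes only in rows, so rows that repeat a pose let the fingers close. It gives the time, the measured TCP pose, the force, the opening and the grip force at its end, in the units of the state.
- ctrl.get_state(): the state, without advancing time (a new reading comes with each control period).
- ctrl.grab_frame(name): name is "side" or "top" or "wrist"; returns a dict with "image" (400x640x3 uint8, red, green, blue), "fx", "fy", "cx", "cy" (pixels), "k1" (the pictures are not rectified: a ray, as slopes to the right and down, at radius r is drawn at 1 + k1 r^2 times it, then the intrinsics apply), "extrinsics" (4x4, takes a point from world to camera coordinates); the wrist camera has in their place "tool_from_camera" (4x4, takes a point from camera to tool coordinates, whose origin is the TCP and whose axes are the flange's). Camera axes: x right, y down, z forward; pixel columns grow to the right and rows downward; lengths in m; the calibration is good to about 2 mm. A picture is of the moment at which its call begins: read the wrist's pose just before it. There is no depth.
- ctrl.job_done(): hands the job in; it is judged then, once.
Trained networks look in a picture, given as the dict that the camera call returned (one of the last four; its "shot" number tells which), for a name from the list of things; names that differ only in an ending like _2 or _b are one class to them, and where a whole thing is asked for, a point or a joint stands for the part that bears it (a point fixed in the world has none). Each returns a list of dicts, best first, with "p" (0 to 1); they miss things now and then, are a little off and sometimes report something else, mostly with a low value. They report only what shows in the picture. A call takes as long as a camera call. They do not tell look-alikes from the thing itself.
- ctrl.look_for(picture, thing): "point" ([x, y, z] in m, in world coordinates, good to about 4 mm: the middle of the surface that is visible of it).
- ctrl.place_of(picture, thing): "point" ([x, y, z] in m, in world coordinates, good to about 4 mm: a listed point, or the origin of a listed thing).
The state is a dict: "clock": time; "joint_positions": joint angles; "dq": joint speeds; "tau": joint torques, N m; "eef_pos": TCP position; "orientation": TCP orientation; "wrist_force": force on the tool from outside, world axes, zero at the start; "torque": the same for the moment, N m; "finger_gap": finger opening in m; "grasp_force": force on a finger pad.
Only numpy, scipy, OpenCV 4.12 (cv2) and the standard library are available. Lean on these libraries where they do the work, as an engineer would, in place of code of your own. Each camera call takes 0.05 s, during which the arm holds its last target. There are 200 camera calls.

TASK

The sliding hatch of the tool case cannot be shut because the lock's bolt was thrown while it stood open. Take the key from its wooden stand, push it fully home in the keyhole and turn it clockwise as far as it goes to draw the bolt, then slide the hatch shut against the frame at its right-hand end. Leave the key turned in the lock, let go of everything, and do not disturb the things standing round about.

Things in the scene. Friction and masses are not known exactly. Their poses are not given: they have to be found in the camera images.
- tool_case: Low grey steel case fixed on the bench, 300 mm long (its y), 140 deep (x), 66 high; origin: centre of its underside; x from its front (robot) side to its back, z up. Flat front strip (x -70 to -15 mm) with the lock plate; behind it the hatch slides along y between two rails, 72 mm above the bench. Left end y +150 mm, right end y -150 mm, each with a 6 mm high steel end frame.
- keyhole (a point): Keyhole centre at the lock plate's top face; in the case frame x -42, y 0, z 66 mm, axes as the case's. Slot 28 mm long (x), 10 wide (y), 3 mm chamfer, through an 8 mm plate; below it the plug with a like slot 28 x 9 mm, deep enough for the key's collar to rest on the plate. Key turns only when its bit is wholly below the plate, which then keeps it from lifting over about 3 mm.
- lock_plug (a joint): Turn of the lock plug, rad: 0 = locked (bolt thrown), grows clockwise seen from above, stop at 1.3. Stays where it is left; about 0.05 N m to turn. Key and slot have about 0.1 to 0.15 rad play. It draws a hidden bolt, which lets the hatch go from about 0.85 rad.
- hatch (a joint): Travel of the hatch, m: 0 = open (hatch over the left half), grows towards the case's right end (its -y), 0.150 = shut against the right end frame. 2 to 4 N to push; stays where it is left. With the bolt thrown it stops after about 3 mm.
- hatch_grip (a point): Top centre of the upright grip bar in the middle of the hatch (moves with it), 102 mm above the bench, axes parallel to the case's. The bar is 55 mm long (case x), 12 mm thick (case y) and stands 34 mm above the hatch; it can be pushed on its left face or pinched across its thickness.
- key_stand: Fixed wooden block 56 x 50 x 45 mm with a pocket in its top in which the key stands; origin at the centre of its underside, the pocket (30 x 12 mm, 35 mm deep) lies along its x.
- key: Loose steel key, 80 g, upright in the stand. Origin on its axis at the collar's underside (45 mm above the bench in the stand; coincides with point keyhole when home), z up. Collar 22 mm diameter, z 0 to 4; flat bow to grip across its thickness 34 wide (key x) x 10 thick (y), z 4 to 40; shank 6 mm; flat double bit 24 wide (x) x 6 thick (y), z -11.5 to -27.5 mm. Same after a half turn about z.
- glue_bottle: Bystander: loose white bottle with a pointed blue cap, 45 x 45 x 122 mm, origin at the centre of its underside. It and the key stand may be on either side of the case.
- collet: Bystander: small loose grey steel collet, 33 mm in diameter, 31 mm high, origin at the centre of its underside, behind the case.
- drill_box: Bystander: loose green tin box 68 x 91 x 33 mm, origin at the centre of its underside, behind and to the right of the case.
Things that resemble listed ones, but are neither listed nor needed, are in the scene too. Several things have the shape of the key; the one meant has the colours described above.

How it is judged (in metres and radians):
On the way, in this order (a step that is already met when the one before it is completed fails the run):
1. the key is fully home in the keyhole, its collar within 2.5 mm of the lock plate, before the lock is turned (z of key in the frame of keyhole below 0.0025 m and horizontal distance between key and keyhole below 0.005 m and angle between key's own z axis and vertical below 0.15 rad), for 0.1 s.
2. the lock is turned clockwise to within 0.3 rad of its stop (value of joint lock_plug above 1 rad), for 0.1 s.
3. the hatch is shut to within 4 mm of the end frame (value of joint hatch above 0.146 m), for 0.1 s.
At the end, for the whole second after the job is handed in: The hatch is shut to within 4 mm of the right end frame and still; the lock stands at more than 0.95 rad; the key is still in the lock, its collar within 5 mm of the plate, at rest (value of joint hatch above 0.146 m and value of joint lock_plug above 0.95 rad and z of key in the frame of keyhole below 0.005 m and horizontal distance between key and keyhole below 0.006 m and linear speed of key below 0.02 m/s and velocity of joint hatch below 0.01 m/s); the robot touches nothing.
It fails at once if a bystander (bottle, collet or drill box) is pushed more than 30 mm or the bottle is tipped over (distance of any of glue_bottle, collet, drill_box from where it was at the start of the episode above 0.03 m or angle between glue_bottle's own z axis and vertical above 0.5 rad).
It also fails if it takes over 58 s, if anything falls off the work surface, if the arm or the gripper's body presses on something with over 40 N, if the wrist force passes 120 N, or if a joint passes its speed limit or range.

## Working session

There is one attempt and no reset: what is moved stays moved. The work goes in short steps, Python scripts to look and compute and a shell command to move; the robot and the scene stay as the last step left them, time stands still between calls to the robot, and variables do not carry over. Pictures are saved under pics/ and viewed, at most 10 in all, crops included, and the job is handed in when it is done.

```bash
mkdir -p pics
cat > h.py <<'E'
import numpy as np, cv2
from rig import ctrl
def save(p,name,crop=None,s=1):
    im=p["image"][:,:,::-1]
    if crop: x0,y0,x1,y1=crop; im=im[y0:y1,x0:x1]
    cv2.imwrite("pics/"+name,cv2.resize(im,None,fx=s,fy=s,interpolation=cv2.INTER_CUBIC))
def Rt(st):
    from scipy.spatial.transform import Rotation as R
    T=np.eye(4);T[:3,:3]=R.from_euler('xyz',st["orientation"],degrees=True).as_matrix();T[:3,3]=st["eef_pos"];return T
def ext(p,st=None):
    return np.array(p["extrinsics"]) if "extrinsics" in p else np.linalg.inv(Rt(st)@np.array(p["tool_from_camera"]))
def proj(p,X,E):
    c=E@np.append(X,1);a=c[:2]/c[2];a=a*(1+p["k1"]*(a@a));return np.round([p["fx"]*a[0]+p["cx"],p["fy"]*a[1]+p["cy"]],1)
def ray(p,uv,E):
    d=np.array([(uv[0]-p["cx"])/p["fx"],(uv[1]-p["cy"])/p["fy"]]);a=d.copy()
    for _ in range(20): a=d/(1+p["k1"]*(a@a))
    C=np.linalg.inv(E);v=C[:3,:3]@np.append(a,1);return C[:3,3],v/np.linalg.norm(v)
def atz(p,uv,E,z):
    o,v=ray(p,uv,E);return o+v*(z-o[2])/v[2]
def tri(rs):
    A=0;b=0
    for o,v in rs: M=np.eye(3)-np.outer(v,v);A=A+M;b=b+M@o
    return np.linalg.solve(A,b)
E
python3 - <<'E'
from h import *
np.set_printoptions(precision=4,suppress=True)
for n in ["top","side"]:
    p=ctrl.grab_frame(n);E=ext(p);save(p,n+"0.png")
    for t in ["key","keyhole","hatch_grip","key_stand","tool_case","glue_bottle","collet","drill_box"]:
        for d in ctrl.place_of(p,t)[:5]: print(n,t,np.round(d["point"],3),round(d["p"],2),proj(p,d["point"],E))
print(ctrl.get_state())
E
```

```text
top key [ 0.465 -0.323  0.042] 0.6 [435.8 219.3]
top key [ 0.47  -0.24   0.026] 0.58 [406.7 220. ]
top key [ 0.545 -0.234  0.026] 0.49 [402.4 195.4]
top keyhole [0.453 0.01  0.066] 0.67 [323.1 227.7]
top hatch_grip [0.516 0.093 0.102] 0.73 [292.4 205.2]
top key_stand [ 0.474 -0.327 -0.001] 0.82 [433.2 218.5]
top key_stand [ 0.634 -0.281 -0.   ] 0.56 [413.6 168.7]
top tool_case [ 0.492  0.018 -0.   ] 0.7 [319.8 217.9]
top glue_bottle [ 0.48   0.297 -0.003] 0.68 [228.2 226.6]
top collet [ 0.628 -0.198  0.002] 0.56 [387.4 171.7]
top drill_box [ 0.634 -0.28  -0.   ] 0.81 [413.5 168.7]
side key [ 0.47  -0.325  0.048] 0.8 [265.1 332.5]
side key [ 0.473 -0.243  0.03 ] 0.78 [272.6 303.4]
side key [0.458 0.013 0.068] 0.64 [277.6 207.3]
side keyhole [0.46  0.011 0.067] 0.56 [278.7 207.9]
side hatch_grip [0.515 0.095 0.099] 0.56 [303.9 176.8]
side hatch_grip [0.498 0.023 0.   ] 0.15 [295.9 225.5]
side key_stand [ 0.468 -0.326  0.002] 0.74 [265.7 346.8]
side tool_case [ 0.633 -0.197  0.001] 0.66 [350.4 297.4]
side tool_case [0.496 0.023 0.001] 0.59 [295.1 225.5]
side glue_bottle [0.485 0.296 0.004] 0.9 [299.1 160.5]
side collet [ 0.633 -0.2   -0.002] 0.7 [350.2 299.4]
side collet [ 0.497  0.02  -0.001] 0.65 [295.4 226.7]
side drill_box [ 0.635 -0.281  0.002] 0.77 [351.5 330.1]
side drill_box [ 0.468 -0.323  0.045] 0.54 [264.4 332.3]
{'clock': 0.9, 'joint_positions': array([70.8077, 19.0938,  2.2854, 83.9606, -0.7668, 76.9663, -3.3532]), 'dq': array([ 0.0021,  0.0617,  0.0007, -0.0185,  0.003 , -0.0394,  0.009 ]), 'tau': array([  0.    , -65.8303,   1.3628, -40.5829,   0.0167,   0.003 ,
         0.    ]), 'eef_pos': array([ 0.1518, -0.632 ,  0.2313]), 'orientation': array([-179.9946,    0.0007,   13.5064]), 'wrist_force': array([ 0.3347,  0.9523, -1.155 ]), 'torque': array([-0.0813, -0.0349, -0.048 ]), 'grasp_force': 0.0, 'finger_gap': 0.08521331477808797}
```

View pictures.

View pics/top0.png

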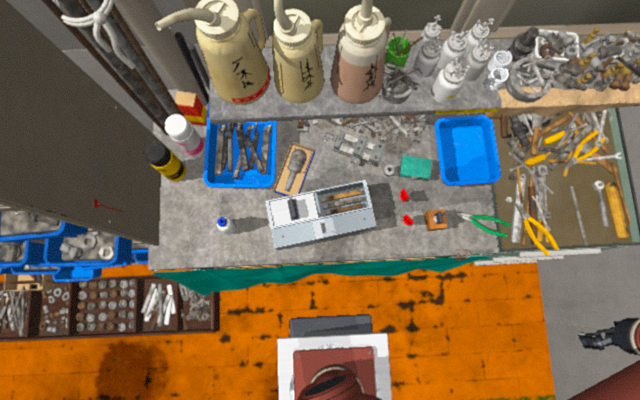

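View pics/side0.png

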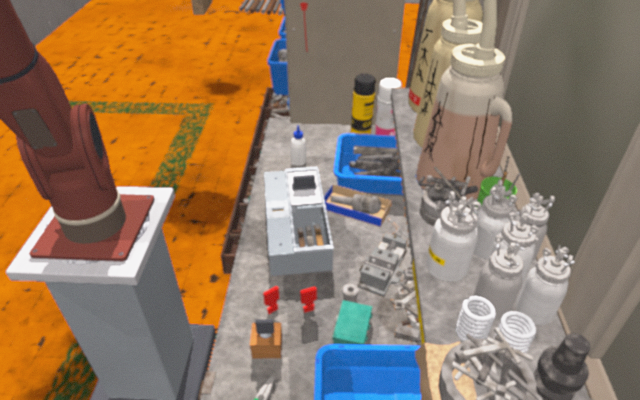

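Run:
```python
import cv2,numpy as np
t=cv2.imread("pics/top0.png")[180:240,260:460];s=cv2.imread("pics/side0.png")[270:370,240:340]
t=cv2.resize(t,(800,240),interpolation=cv2.INTER_CUBIC);s=cv2.resize(s,(360,360),interpolation=cv2.INTER_CUBIC)
s2=cv2.resize(cv2.imread("pics/side0.png")[160:280,250:350],(300,360),interpolation=cv2.INTER_CUBIC)
c=np.zeros((600,800,3),np.uint8);c[:240]=t;c[240:,:360]=s;c[240:,400:700]=s2;cv2.imwrite("pics/crop.png",c)
```

```text
(no output)
```

View pics/crop.png

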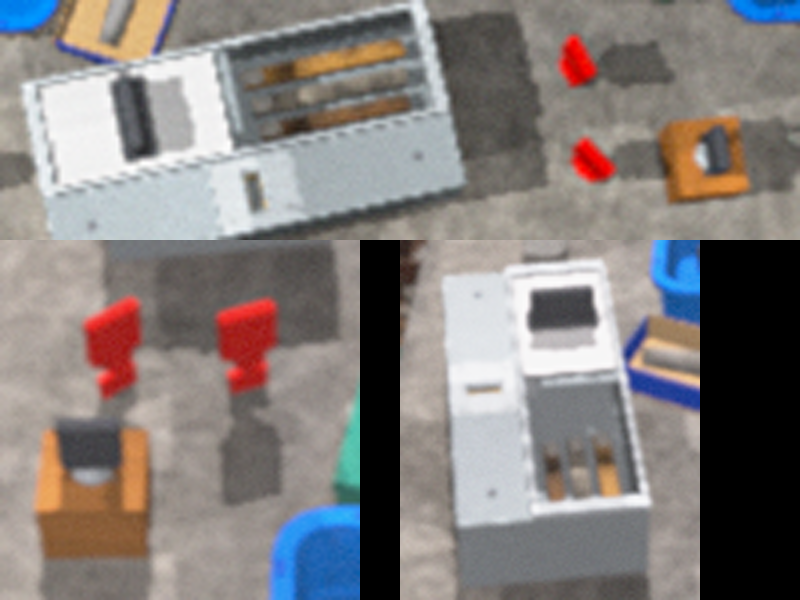

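```bash
python3 -m creep '[{"x":0.025,"y":0.025,"z":0.02},{"x":0.05,"y":0.05,"z":0.03},{"x":0.075,"y":0.075,"z":0.03},{"x":0.1,"y":0.1,"z":0.03},{"x":0.125,"y":0.125,"z":0.03}]'
```

```text
invalid input at $[0]: expected keys fingers, x, y, z, yaw
```

The key meant is the dark steel one in the wooden stand at top px (436,219). The two red ones at (406,220) and (403,195) are look-alikes: wrong colour, and not in the stand. I'll move over the stand.

```bash
python3 -m creep '[{"fingers":0.085,"x":0.025,"y":0.025,"z":0.02,"yaw":0},{"fingers":0.085,"x":0.05,"y":0.05,"z":0.03,"yaw":0},{"fingers":0.085,"x":0.075,"y":0.075,"z":0.03,"yaw":0},{"fingers":0.085,"x":0.1,"y":0.1,"z":0.03,"yaw":0},{"fingers":0.085,"x":0.125,"y":0.125,"z":0.03,"yaw":0}]' && python3 -m creep '[{"fingers":0.085,"x":0.025,"y":0.025,"z":0,"yaw":0},{"fingers":0.085,"x":0.05,"y":0.05,"z":0,"yaw":0},{"fingers":0.085,"x":0.075,"y":0.075,"z":0,"yaw":0},{"fingers":0.085,"x":0.09,"y":0.09,"z":0,"yaw":0},{"fingers":0.085,"x":0.1,"y":0.1,"z":0,"yaw":0}]'
python3 - <<'E'
from h import *
np.set_printoptions(precision=4,suppress=True)
st=ctrl.get_state();p=ctrl.grab_frame("wrist");E=ext(p,st);save(p,"w1.png")
print(st["eef_pos"],st["orientation"],p["tool_from_camera"])
for t in ["key","key_stand"]:
    for d in ctrl.place_of(p,t)[:4]: print(t,np.round(d["point"],4),round(d["p"],2),proj(p,d["point"],E))
E
```

```text
clock: 1.32
eef_pos: [0.2778, -0.5058, 0.2617]
orientation: [180.0, -0.0, 13.5]
wrist_force: [0.4, -0.1, 0.4]
finger_gap: 0.0845
grasp_force: 0.0
clock: 1.73
eef_pos: [0.3794, -0.4042, 0.2616]
orientation: [180.0, -0.1, 13.7]
wrist_force: [-0.2, 1.0, -0.3]
finger_gap: 0.0849
grasp_force: 0.0
[ 0.3794 -0.4042  0.2616] [179.9997  -0.058   13.735 ] [[ 0.0001 -0.966  -0.2584  0.0649]
 [ 1.      0.0002 -0.0004  0.0007]
 [ 0.0004 -0.2584  0.966  -0.1438]
 [ 0.      0.      0.      1.    ]]
key [ 0.4695 -0.2382  0.0293] 0.88 [192.7  62. ]
key [ 0.4707 -0.3289  0.0439] 0.59 [270.1  78.7]
key_stand [ 0.473  -0.3288 -0.0016] 0.68 [275.9  81.2]
```

View pics/w1.png

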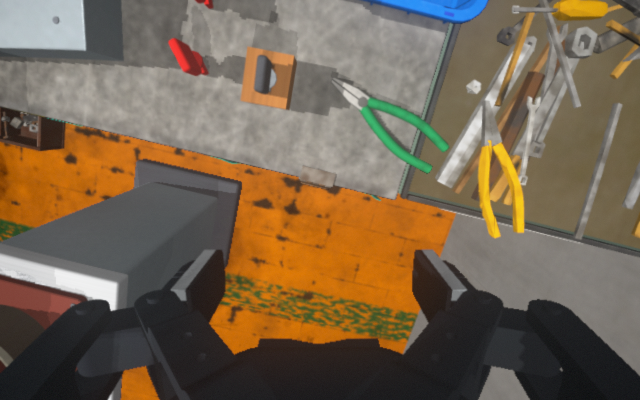

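The wrist picture shows the stand at px (267,78) with the dark bow at (262,75) and a red look-alike at (188,57). I'll move closer for the second view.

```bash
python3 -m creep '[{"fingers":0.085,"x":0.025,"y":0.025,"z":-0.02,"yaw":-0.05},{"fingers":0.085,"x":0.05,"y":0.05,"z":-0.04,"yaw":-0.1},{"fingers":0.085,"x":0.07,"y":0.07,"z":-0.06,"yaw":-0.13},{"fingers":0.085,"x":0.07,"y":0.07,"z":-0.07,"yaw":-0.13},{"fingers":0.085,"x":0.07,"y":0.07,"z":-0.07,"yaw":-0.13}]'
python3 - <<'E'
from h import *
np.set_printoptions(precision=4,suppress=True)
st=ctrl.get_state();p=ctrl.grab_frame("wrist");E=ext(p,st);save(p,"w2.png")
np.savez("w2.npz",E=E)
print(st["eef_pos"],st["orientation"])
for t in ["key","key_stand"]:
    for d in ctrl.place_of(p,t)[:4]: print(t,np.round(d["point"],4),round(d["p"],2),proj(p,d["point"],E))
E
```

```text
clock: 2.3
eef_pos: [0.4458, -0.3362, 0.1886]
orientation: [-179.8, 0.2, 6.2]
wrist_force: [-0.7, -0.9, -0.2]
finger_gap: 0.0849
grasp_force: 0.0
[ 0.4458 -0.3362  0.1886] [-179.8406    0.1895    6.1558]
key [ 0.4681 -0.3244  0.0439] 0.94 [307.9 164.3]
key [ 0.5474 -0.2375  0.023 ] 0.94 [223.2  65.7]
key [ 0.4668 -0.2383  0.027 ] 0.67 [219.7 153.7]
key_stand [ 0.474  -0.3258  0.0024] 0.89 [311.2 153. ]
```

View pics/w2.png

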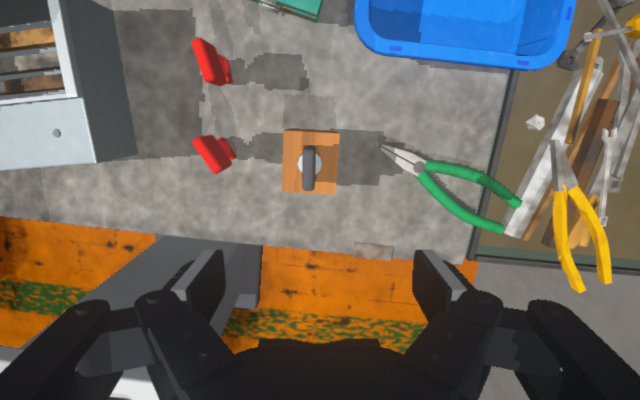

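```bash
python3 - <<'E'
from h import *
np.set_printoptions(precision=4,suppress=True)
p=ctrl.grab_frame("wrist");E2=np.load("w2.npz")["E"]
from scipy.spatial.transform import Rotation as R
T=np.eye(4);T[:3,:3]=R.from_euler('xyz',[179.9997,-.058,13.735],degrees=True).as_matrix();T[:3,3]=[.3794,-.4042,.2616]
E1=np.linalg.inv(T@np.array(p["tool_from_camera"]))
a=[(249,48),(297,55),(291,108),(241,104)];b=[(284,130),(339,132),(338,194),(283,192)]
for u,v in zip(a,b): print("tri",tri([ray(p,u,E1),ray(p,v,E2)]))
c=np.array([atz(p,v,E2,.045) for v in b]);print(c,c.mean(0))
for i,j in ((3,0),(2,1)): d=c[j]-c[i];print(np.linalg.norm(d),np.degrees(np.arctan2(d[1],d[0])))
for i,j in ((1,0),(2,3)): d=c[j]-c[i];print(np.linalg.norm(d),np.degrees(np.arctan2(-d[0],d[1])))
im=p["image"];hsv=cv2.cvtColor(im,cv2.COLOR_RGB2HSV)[140:200,286:336]
m=((hsv[...,1]<70)&(hsv[...,2]<110)).astype(np.uint8)
n,l,s,ce=cv2.connectedComponentsWithStats(m)
for k in range(1,n):
  if s[k][4]>40:
    pts=np.argwhere(l==k)[:,::-1].astype(np.float32)+[286,140];print(s[k],cv2.minAreaRect(pts.astype(np.float32)))
print("bowtop z.085",atz(p,(307.5,170),E2,.085), "tri",tri([ray(p,(261,73),E1),ray(p,(307.5,170),E2)]))
for t in ["key","keyhole"]: pass
E
python3 -c "
import cv2;i=cv2.imread('pics/w2.png')[110:210,260:360];cv2.imwrite('pics/w2c.png',cv2.resize(i,(600,600),interpolation=cv2.INTER_CUBIC))"
```

```text
tri [ 0.4963 -0.2999  0.0413]
tri [ 0.5006 -0.3503  0.0403]
tri [ 0.4451 -0.3563  0.047 ]
tri [ 0.4379 -0.3026  0.0387]
[[ 0.4964 -0.3002  0.045 ]
 [ 0.4999 -0.349   0.045 ]
 [ 0.4436 -0.3551  0.045 ]
 [ 0.4399 -0.3039  0.045 ]] [ 0.47  -0.327  0.045]
0.05660871545831662 3.6697109165589206
0.05667608398031766 6.1508348192293365
0.04887199641022849 4.097336518692393
0.05132535390127437 4.061002294879919
[ 13   5  13  44 328] ((305.0, 166.5), (43.0, 12.0), 90.0)
bowtop z.085 [ 0.4697 -0.3253  0.085 ] tri [ 0.4702 -0.3259  0.0859]
```

View pics/w2c.png

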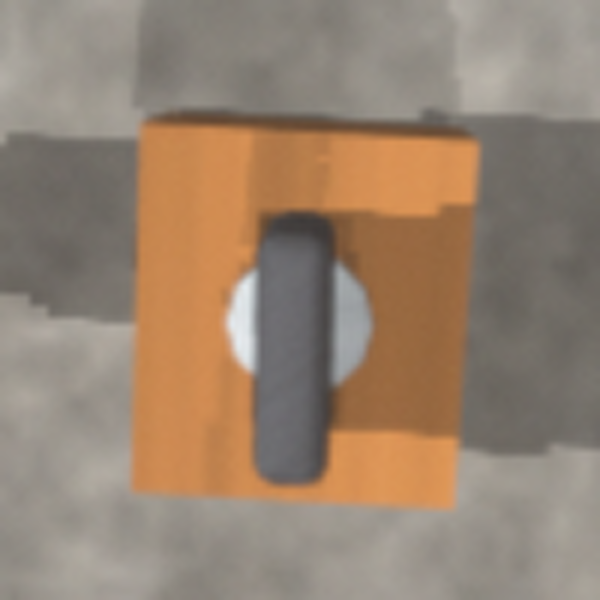

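The crop shows the dark bow over the silver collar, with the bow's centre at about (307.5,168) in w2. Bow and stand both sit at about 4° yaw. The triangulated bow top is 86 mm, against 85 mm in the text, so I'll descend.

```bash
python3 -m creep '[{"fingers":0.055,"x":0.012,"y":0.006,"z":-0.02,"yaw":-0.033},{"fingers":0.055,"x":0.023,"y":0.011,"z":-0.05,"yaw":-0.033},{"fingers":0.055,"x":0.023,"y":0.011,"z":-0.08,"yaw":-0.033},{"fingers":0.055,"x":0.023,"y":0.011,"z":-0.08,"yaw":-0.033},{"fingers":0.055,"x":0.023,"y":0.011,"z":-0.08,"yaw":-0.033}]'
python3 - <<'E'
from h import *
p=ctrl.grab_frame("wrist");save(p,"w3.png")
E
```

```text
clock: 2.92
eef_pos: [0.4685, -0.3268, 0.1113]
orientation: [-179.9, 0.1, 4.1]
wrist_force: [0.1, -0.1, 0.9]
finger_gap: 0.055
grasp_force: 0.0
```

View pics/w3.png

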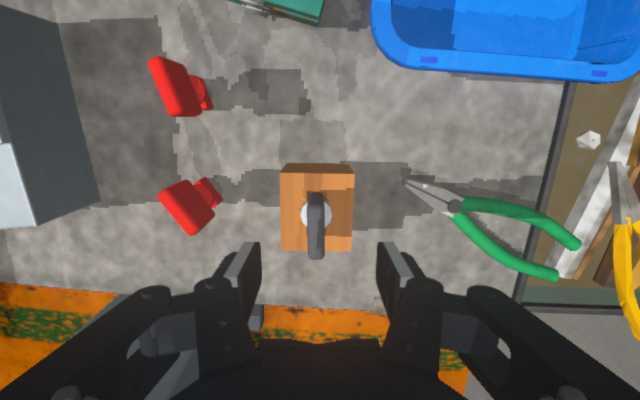

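The bow at px (316,225) is centred between the pads, which are at about px 245 and 393. Next I'll descend and close.

```bash
python3 -m creep '[{"fingers":0.055,"x":0.001,"y":0.001,"z":-0.025,"yaw":0},{"fingers":0.055,"x":0.001,"y":0.001,"z":-0.05,"yaw":0},{"fingers":0.055,"x":0.001,"y":0.001,"z":-0.057,"yaw":0},{"fingers":0.04,"x":0.001,"y":0.001,"z":-0.057,"yaw":0},{"fingers":0.02,"x":0.001,"y":0.001,"z":-0.057,"yaw":0}]' 60 && python3 -m creep '[{"fingers":0,"x":0,"y":0,"z":0,"yaw":0},{"fingers":0,"x":0,"y":0,"z":0,"yaw":0},{"fingers":0,"x":0,"y":0,"z":0,"yaw":0},{"fingers":0,"x":0,"y":0,"z":0,"yaw":0},{"fingers":0,"x":0,"y":0,"z":0,"yaw":0}]' 60
```

```text
clock: 3.38
eef_pos: [0.4714, -0.3259, 0.0562]
orientation: [179.9, -0.1, 4.1]
wrist_force: [0.2, 0.3, 0.9]
finger_gap: 0.0319
grasp_force: 0.0
clock: 3.8
eef_pos: [0.4719, -0.3259, 0.0565]
orientation: [179.9, -0.1, 4.2]
wrist_force: [-1.6, 1.4, 6.8]
finger_gap: 0.0092
grasp_force: 59.2
```

```bash
python3 -m creep '[{"fingers":0,"x":0,"y":0,"z":0.02,"yaw":0},{"fingers":0,"x":0,"y":0,"z":0.05,"yaw":0},{"fingers":0,"x":0,"y":0,"z":0.09,"yaw":0},{"fingers":0,"x":0,"y":0,"z":0.13,"yaw":0},{"fingers":0,"x":0,"y":0.02,"z":0.145,"yaw":0.0}]' && python3 -m creep '[{"fingers":0,"x":0,"y":0.04,"z":0,"yaw":0.03},{"fingers":0,"x":-0.01,"y":0.08,"z":0,"yaw":0.06},{"fingers":0,"x":-0.02,"y":0.12,"z":0,"yaw":0.09},{"fingers":0,"x":-0.03,"y":0.16,"z":0,"yaw":0.12},{"fingers":0,"x":-0.035,"y":0.2,"z":0,"yaw":0.14}]' && python3 -m creep '[{"fingers":0,"x":0,"y":0.03,"z":0,"yaw":0.02},{"fingers":0,"x":0,"y":0.06,"z":0,"yaw":0.04},{"fingers":0,"x":0,"y":0.065,"z":0,"yaw":0.04},{"fingers":0,"x":0,"y":0.065,"z":0,"yaw":0.04},{"fingers":0,"x":0,"y":0.065,"z":0,"yaw":0.04}]'
python3 - <<'E'
from h import *
np.set_printoptions(precision=4,suppress=True)
st=ctrl.get_state();p=ctrl.grab_frame("wrist");E=ext(p,st);save(p,"w4.png")
np.savez("w4.npz",E=E);print(st["eef_pos"],st["orientation"],st["finger_gap"])
for q,e in ((p,E),):
  for t in ["key","keyhole","hatch_grip"]:
    for d in ctrl.place_of(q,t)[:4]: print(t,np.round(d["point"],4),round(d["p"],2),proj(q,d["point"],e))
E
```

```text
clock: 4.22
eef_pos: [0.4719, -0.3095, 0.2062]
orientation: [179.6, -0.4, 3.9]
wrist_force: [-0.2, 0.0, 0.2]
finger_gap: 0.0095
grasp_force: 58.5
clock: 4.63
eef_pos: [0.4348, -0.1034, 0.2002]
orientation: [179.9, -0.0, 12.3]
wrist_force: [2.2, 0.4, -0.4]
finger_gap: 0.0089
grasp_force: 58.5
clock: 5.05
eef_pos: [0.436, -0.0406, 0.2]
orientation: [179.9, -0.0, 14.5]
wrist_force: [-0.4, -0.7, -0.0]
finger_gap: 0.0093
grasp_force: 58.5
[ 0.436  -0.0406  0.2   ] [179.9389  -0.0434  14.4904] 0.009258553380498712
key [ 0.5458 -0.2397  0.0238] 0.95 [535.3 128.9]
key [ 0.4307 -0.0421  0.1872] 0.7 [317.5 254. ]
keyhole [0.4528 0.0108 0.0647] 0.89 [265.9 160. ]
keyhole [0.5137 0.0961 0.1058] 0.6 [157.8  54.8]
hatch_grip [0.5153 0.0923 0.1087] 0.59 [161.4  53. ]
```

View pics/w4.png

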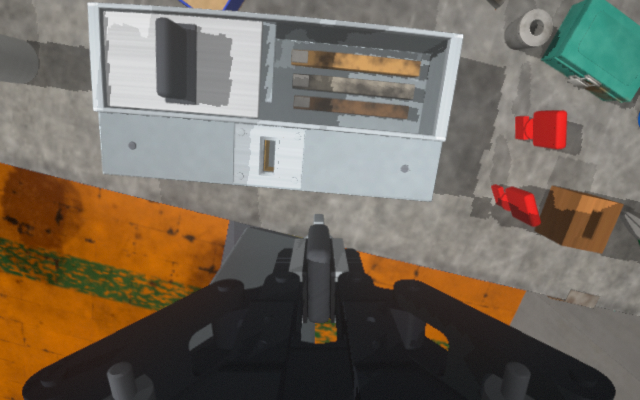

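The key is held upright at px (318,255), the keyhole is at about (268,155), and the stand is empty. I'll enlarge both.

Run:
```python
import cv2,numpy as np
i=cv2.imread('pics/w4.png');a=cv2.resize(i[115:195,230:310],(560,560),interpolation=cv2.INTER_CUBIC);b=cv2.resize(i[205:325,290:350],(240,480),interpolation=cv2.INTER_CUBIC)
c=np.zeros((560,800,3),np.uint8);c[:,:560]=a;c[:480,560:]=b;cv2.imwrite('pics/w4c.png',c)
from h import *
np.set_printoptions(precision=4,suppress=True)
p=ctrl.grab_frame("wrist");E=np.load("w4.npz")["E"]
q=[atz(p,v,E,.066) for v in ((103,172),(432,200))]
for u in q: print(u)
d=q[0]-q[1];print(np.linalg.norm(d),np.degrees(np.arctan2(-d[0],d[1])))
y=np.arctan2(-d[0],d[1]);R=np.array([[np.cos(y),-np.sin(y)],[np.sin(y),np.cos(y)]])
print("kh from edge",(q[0]+q[1])[:2]/2+R@[.028,0], "direct",atz(p,(268,155),E,.066))
t=ctrl.grab_frame("top");Et=ext(t)
for k in ["keyhole","hatch_grip"]:
  for g in ctrl.place_of(t,k)[:2]: print(k,np.round(g["point"],4),g["p"])
```

```text
[0.406  0.1526 0.066 ]
[ 0.4554 -0.1434  0.066 ]
0.3001021572319868 9.46451022873261
kh from edge [0.4583 0.0092] direct [0.4578 0.0098 0.066 ]
keyhole [0.4548 0.0046 0.0675] 0.75
keyhole [0.5167 0.0937 0.104 ] 0.42
hatch_grip [0.5173 0.0908 0.1011] 0.81
```

View pics/w4c.png

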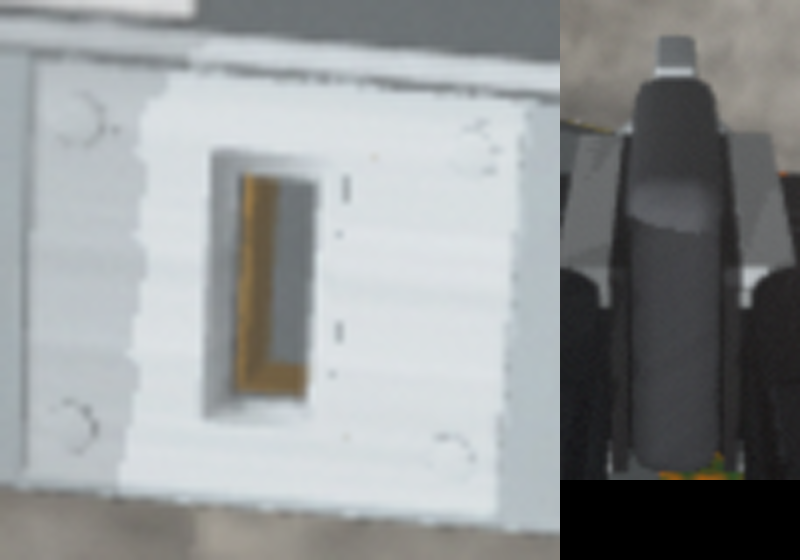

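Run:
```python
from h import *
np.set_printoptions(precision=4,suppress=True)
p=ctrl.grab_frame("wrist");E=np.load("w4.npz")["E"];Ti=np.linalg.inv(Rt(ctrl.get_state()))
def tool(uv,z): return (Ti@np.append(atz(p,uv,E,z),1))[:3]
print("bit front bottom (expect x=12)",tool((319.1,214),.161),"bit front top",tool((319.1,222.5),.177))
print("bow top back (expect -17)",tool((319,322),.2285),"front-top",tool((318.5,253),.2285),"bow front bottom",tool((319,225.5),.1925))
print(ctrl.get_state()["eef_pos"])
```

```text
bit front bottom (expect x=12) [0.009  0.0014 0.0382] bit front top [0.009  0.0013 0.0222]
bow top back (expect -17) [-0.0181  0.0011 -0.0293] front-top [ 0.0136  0.0009 -0.0293] bow front bottom [0.0126 0.0012 0.0067]
[ 0.4358 -0.0403  0.1992]
```

```bash
python3 -m creep '[{"fingers":0,"x":0.012,"y":0.026,"z":-0.01,"yaw":-0.04},{"fingers":0,"x":0.024,"y":0.052,"z":-0.03,"yaw":-0.087},{"fingers":0,"x":0.024,"y":0.052,"z":-0.065,"yaw":-0.087},{"fingers":0,"x":0.024,"y":0.052,"z":-0.083,"yaw":-0.087},{"fingers":0,"x":0.024,"y":0.052,"z":-0.083,"yaw":-0.087}]'
python3 - <<'E'
from h import *
p=ctrl.grab_frame("wrist");s=ctrl.grab_frame("side")
a=cv2.resize(p["image"][150:330,230:410],(540,540),interpolation=cv2.INTER_CUBIC);b=cv2.resize(s["image"][150:240,240:325],(255,270),interpolation=cv2.INTER_CUBIC)
c=np.zeros((540,800,3),np.uint8);c[:,:540]=a;c[:270,545:]=b;cv2.imwrite("pics/w5.png",c[:,:,::-1])
E
```

```text
clock: 5.92
eef_pos: [0.4572, 0.0122, 0.1126]
orientation: [-179.9, 0.4, 9.5]
wrist_force: [-0.7, -0.3, -0.3]
finger_gap: 0.009
grasp_force: 58.6
```

View pics/w5.png

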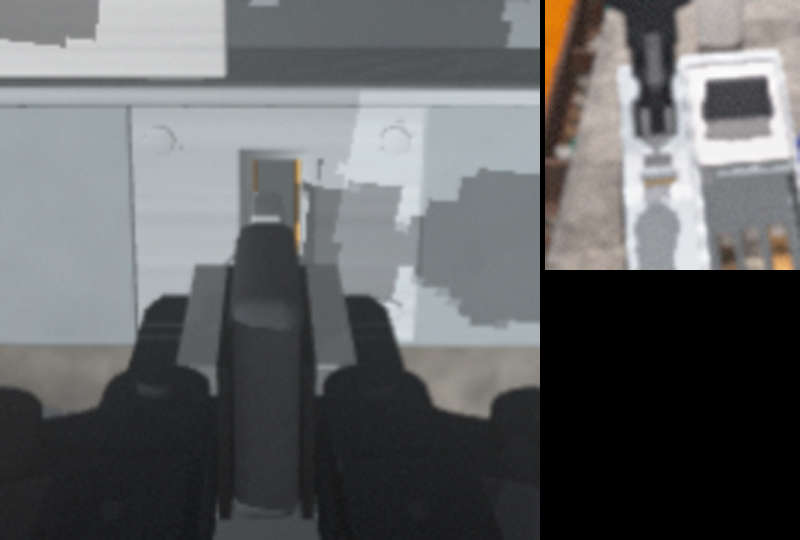

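The key hangs just over the slot: bit tip at about px (319,214), slot's far chamfer edge at about row 201, bit slightly left of the slot's middle. I'll work out the residual.

Run:
```python
from h import *
np.set_printoptions(precision=4,suppress=True)
st=ctrl.get_state();p=ctrl.grab_frame("wrist");E=ext(p,st);T=Rt(st);Ti=np.linalg.inv(T)
print(st["eef_pos"],st["orientation"])
z=st["eef_pos"][2]-.039
f=lambda uv,z:(Ti@np.append(atz(p,uv,E,z),1))[:3]
print("bit front-bottom",f((318.7,214.3),z),"slot far edge",f((320.3,200.7),.066),"slot L/R",f((310,205),.066),f((331,205),.066))
g=p["image"].astype(int).sum(2);print("rows col318",g[196:230,318]);print("cols row 218",g[218,306:336],"row 208",g[208,306:336])
```

```text
[0.4597 0.0119 0.1165] [-179.9667    0.0587    9.4896]
bit front-bottom [0.0087 0.0009 0.039 ] slot far edge [0.0141 0.0019 0.0505] slot L/R [ 0.0113 -0.0047  0.0505] [0.0113 0.0087 0.0505]
rows col318 [559 563 565 560 557 536 454 418 411 372 323 316 318 319 314 316 315 313
 300 285 288 276 277 293 302 355 486 481 283 191 183 182 178 177]
cols row 218 [557 544 486 375 345 346 338 341 356 312 299 286 277 283 282 286 284 283
 299 310 296 255 376 579 596 589 568 522 388 363] row 208 [543 535 475 358 351 358 357 315 284 316 319 320 318 315 315 313 316 316
 314 317 304 307 461 570 576 570 559 516 389 408]
```

Aligned to within about 0.5 mm, so I'll insert.

```bash
python3 -m creep '[{"fingers":0,"x":0.0005,"y":0,"z":-0.008,"yaw":0},{"fingers":0,"x":0.0005,"y":0,"z":-0.014,"yaw":0},{"fingers":0,"x":0.0005,"y":0,"z":-0.02,"yaw":0},{"fingers":0,"x":0.0005,"y":0,"z":-0.025,"yaw":0},{"fingers":0,"x":0.0005,"y":0,"z":-0.025,"yaw":0}]'; python3 -c "
from rig import ctrl;s=ctrl.get_state();print(s['wrist_force'],s['eef_pos'])"
```

```text
clock: 6.48
eef_pos: [0.4599, 0.0118, 0.0905]
orientation: [-180.0, 0.0, 9.5]
wrist_force: [-0.1, -0.8, -0.9]
finger_gap: 0.009
grasp_force: 59.6
[-0.09363673 -0.78655175 -0.91947103] [0.45986617 0.01179955 0.09051961]
```

Free so far, with the bit 14 mm in.

```bash
python3 -m creep '[{"fingers":0,"x":0,"y":0,"z":-0.004,"yaw":0},{"fingers":0,"x":0,"y":0,"z":-0.008,"yaw":0},{"fingers":0,"x":0,"y":0,"z":-0.012,"yaw":0},{"fingers":0,"x":0,"y":0,"z":-0.0145,"yaw":0},{"fingers":0,"x":0,"y":0,"z":-0.0145,"yaw":0}]'
```

```text
clock: 6.9
eef_pos: [0.4604, 0.012, 0.0774]
orientation: [180.0, 0.0, 9.5]
wrist_force: [-4.7, -0.8, 11.7]
finger_gap: 0.0089
grasp_force: 61.2
```

Contact of 12 N at z 0.0774, against an expected home of 0.0775, so the collar is on the plate. I'll turn clockwise, shifting the TCP to allow for the key's 2.3 mm offset in the grasp.

```bash
python3 -m creep '[{"fingers":0,"x":0,"y":0,"z":0.0,"yaw":0},{"fingers":0,"x":0,"y":0,"z":0,"yaw":0},{"fingers":0,"x":0,"y":-0.0002,"z":0,"yaw":-0.1},{"fingers":0,"x":0,"y":-0.0005,"z":0,"yaw":-0.2},{"fingers":0,"x":0,"y":-0.0007,"z":0,"yaw":-0.3}]' 80;  python3 -m creep '[{"fingers":0,"x":0,"y":-0.0002,"z":0,"yaw":-0.1},{"fingers":0,"x":-0.0001,"y":-0.0004,"z":0,"yaw":-0.2},{"fingers":0,"x":-0.0002,"y":-0.0006,"z":0,"yaw":-0.3},{"fingers":0,"x":-0.0003,"y":-0.0008,"z":0,"yaw":-0.4},{"fingers":0,"x":-0.0004,"y":-0.001,"z":0,"yaw":-0.5}]'; python3 -c "
from rig import ctrl;s=ctrl.get_state();print(s['wrist_force'],s['torque'],s['joint_positions'])"
```

```text
clock: 7.32
eef_pos: [0.4607, 0.0104, 0.0775]
orientation: [179.9, -0.0, -8.0]
wrist_force: [-3.6, -3.1, 9.8]
finger_gap: 0.0086
grasp_force: 78.2
clock: 7.73
eef_pos: [0.4603, 0.0089, 0.0774]
orientation: [179.9, -0.1, -36.7]
wrist_force: [-2.4, -6.0, 10.5]
finger_gap: 0.0086
grasp_force: 78.2
[-2.4042114  -5.97134149 10.54052648] [-1.41237634  0.80219307  0.11727769] [  20.47042536    7.50322705  -28.57126489  118.41866565    4.51092456
   55.04736772 -137.14358166]
```

Joint 7 is at -137°, near its -152° limit. The key is symmetric, so I'll let go, lift, turn the hand +180° and re-grip.

```bash
python3 -m creep '[{"fingers":0.022,"x":0,"y":0,"z":0.001,"yaw":0},{"fingers":0.022,"x":0,"y":0,"z":0.001,"yaw":0},{"fingers":0.025,"x":0,"y":0,"z":0.002,"yaw":0},{"fingers":0.025,"x":-0.0018,"y":0.0014,"z":0.008,"yaw":0},{"fingers":0.03,"x":-0.0018,"y":0.0014,"z":0.02,"yaw":0}]' ;python3 -m creep '[{"fingers":0.045,"x":0,"y":0,"z":0.015,"yaw":0.0},{"fingers":0.045,"x":0,"y":0,"z":0.03,"yaw":0},{"fingers":0.045,"x":0,"y":0,"z":0.035,"yaw":0.1},{"fingers":0.045,"x":0,"y":0,"z":0.035,"yaw":0.22},{"fingers":0.045,"x":0,"y":0,"z":0.035,"yaw":0.34}]'
python3 - <<'E'
from h import *
st=ctrl.get_state();print(st["eef_pos"],st["joint_positions"])
for n in ("top","side"):
    p=ctrl.grab_frame(n);E=ext(p);save(p,n+"1.png")
    for d in ctrl.place_of(p,"key")[:4]: print(n,np.round(d["point"],4),round(d["p"],2),proj(p,d["point"],E))
E
```

```text
clock: 8.15
eef_pos: [0.4569, 0.0122, 0.0961]
orientation: [179.9, 0.1, -36.2]
wrist_force: [-0.0, 0.7, -0.5]
finger_gap: 0.0304
grasp_force: 0.0
clock: 8.57
eef_pos: [0.4585, 0.0121, 0.1327]
orientation: [-180.0, -0.1, -16.4]
wrist_force: [0.4, 0.8, -0.7]
finger_gap: 0.0452
grasp_force: 0.0
[0.4584682  0.01210385 0.13273843] [  21.8845879     3.09726392  -29.46106085  115.42444889    1.73532815
   61.8099222  -114.78341434]
top [ 0.5455 -0.2343  0.0285] 0.64 [402.7 195. ]
top [ 0.4711 -0.2415  0.0266] 0.4 [407.1 219.4]
side [ 0.4708 -0.2425  0.0318] 0.88 [271.3 302.7]
side [ 0.5492 -0.2306  0.027 ] 0.78 [310.1 300.9]
side [0.4579 0.0132 0.0657] 0.6 [277.9 207.9]
```

Side view puts the key still home at (0.458, 0.013, 0.066). I'll turn the hand.

```bash
for i in 1; do python3 -m creep '[{"fingers":0.045,"x":0,"y":0,"z":0,"yaw":0.12},{"fingers":0.045,"x":0,"y":0,"z":0,"yaw":0.24},{"fingers":0.045,"x":0,"y":0,"z":0,"yaw":0.36},{"fingers":0.045,"x":0,"y":0,"z":0,"yaw":0.48},{"fingers":0.045,"x":0,"y":0,"z":0,"yaw":0.60}]'; python3 -m creep '[{"fingers":0.045,"x":0,"y":0,"z":0,"yaw":0.12},{"fingers":0.045,"x":0,"y":0,"z":0,"yaw":0.24},{"fingers":0.045,"x":0,"y":0,"z":0,"yaw":0.36},{"fingers":0.045,"x":0,"y":0,"z":0,"yaw":0.48},{"fingers":0.045,"x":0,"y":0,"z":0,"yaw":0.60}]'; python3 -m creep '[{"fingers":0.045,"x":0,"y":0,"z":0,"yaw":0.12},{"fingers":0.045,"x":0,"y":0,"z":0,"yaw":0.24},{"fingers":0.045,"x":0,"y":0,"z":0,"yaw":0.36},{"fingers":0.045,"x":0,"y":0,"z":0,"yaw":0.48},{"fingers":0.045,"x":0,"y":0,"z":0,"yaw":0.60}]'; python3 -m creep '[{"fingers":0.045,"x":0,"y":0,"z":0,"yaw":0.12},{"fingers":0.045,"x":0,"y":0,"z":0,"yaw":0.24},{"fingers":0.045,"x":0,"y":0,"z":0,"yaw":0.36},{"fingers":0.045,"x":0,"y":0,"z":0,"yaw":0.48},{"fingers":0.045,"x":0,"y":0,"z":0,"yaw":0.60}]'; python3 -m creep '[{"fingers":0.045,"x":0,"y":0,"z":0,"yaw":0.12},{"fingers":0.045,"x":0,"y":0,"z":0,"yaw":0.24},{"fingers":0.045,"x":0,"y":0,"z":0,"yaw":0.36},{"fingers":0.045,"x":0,"y":0,"z":0,"yaw":0.40},{"fingers":0.045,"x":0,"y":0,"z":0,"yaw":0.40}]'; done | grep -E "pos|orient"
python3 - <<'E'
from h import *
st=ctrl.get_state();print(st["eef_pos"],st["orientation"],st["joint_positions"])
p=ctrl.grab_frame("wrist");E=ext(p,st);save(p,"w6.png")
for d in ctrl.place_of(p,"key")[:4]: print(np.round(d["point"],4),round(d["p"],2),proj(p,d["point"],E))
g=cv2.cvtColor(p["image"],cv2.COLOR_RGB2GRAY)[200:330,270:370];m=(g<75).astype(np.uint8)
n,l,s,c=cv2.connectedComponentsWithStats(m)
for k in range(1,n):
  if s[k][4]>150:
    print(s[k],cv2.minAreaRect(np.argwhere(l==k)[:,::-1].astype(np.float32)+np.float32([270,200])))
E
```

```text
eef_pos: [0.458, 0.0118, 0.1318]
orientation: [-180.0, 0.0, 17.7]
eef_pos: [0.458, 0.0118, 0.1318]
orientation: [-180.0, 0.0, 52.0]
eef_pos: [0.4581, 0.0119, 0.1318]
orientation: [-180.0, -0.0, 86.4]
eef_pos: [0.458, 0.0119, 0.1318]
orientation: [-180.0, -0.0, 120.8]
eef_pos: [0.4581, 0.0118, 0.1318]
orientation: [-180.0, -0.0, 143.5]
[0.4580676  0.01180643 0.13177996] [-1.79997561e+02 -1.25363499e-02  1.43509471e+02] [ 27.45663138   3.61477144 -35.15955789 115.23769598   2.35231537
  61.83654752  44.74910663]
[0.4571 0.0107 0.0641] 0.75 [317.1 214. ]
[ 38   0  17  65 419] ((315.22412109375, 231.99082946777344), (64.4361343383789, 15.3341703414917), 87.66268920898438)
[ 32  41  68  89 762] ((348.64227294921875, 294.70733642578125), (34.286102294921875, 110.5911865234375), 36.450923919677734)
[  0  53  91  77 629] ((314.7294006347656, 292.19891357421875), (6.675025463104248, 115.73502349853516), 48.05288314819336)
```

The bow lies centred between the fingers, tilted about 2°. I'll descend, grip and turn on.

```bash
python3 -m creep '[{"fingers":0.045,"x":0,"y":0,"z":-0.02,"yaw":0},{"fingers":0.04,"x":0,"y":0,"z":-0.04,"yaw":0},{"fingers":0.03,"x":0,"y":0,"z":-0.053,"yaw":0},{"fingers":0.02,"x":0,"y":0,"z":-0.053,"yaw":0},{"fingers":0.01,"x":0,"y":0,"z":-0.053,"yaw":0}]' 80; python3 -m creep '[{"fingers":0,"x":0,"y":0,"z":0,"yaw":0},{"fingers":0,"x":0,"y":0,"z":0,"yaw":0},{"fingers":0,"x":0,"y":0,"z":0,"yaw":0},{"fingers":0,"x":0,"y":0,"z":-0.001,"yaw":-0.1},{"fingers":0,"x":0,"y":0,"z":-0.001,"yaw":-0.2}]'
```

```text
clock: 11.37
eef_pos: [0.4577, 0.0118, 0.0786]
orientation: [-180.0, -0.1, 143.5]
wrist_force: [-0.2, 0.2, -1.2]
finger_gap: 0.0103
grasp_force: 1.8
clock: 11.78
eef_pos: [0.458, 0.0113, 0.0785]
orientation: [-180.0, 0.0, 131.8]
wrist_force: [-5.3, -2.6, 2.9]
finger_gap: 0.0089
grasp_force: 78.8
```

```bash
python3 -m creep '[{"fingers":0,"x":0,"y":0,"z":0,"yaw":-0.1},{"fingers":0,"x":0,"y":0,"z":0,"yaw":-0.2},{"fingers":0,"x":0,"y":0,"z":0,"yaw":-0.28},{"fingers":0,"x":0,"y":0,"z":0,"yaw":-0.35},{"fingers":0,"x":0,"y":0,"z":0,"yaw":-0.35}]'; python3 -c "
from rig import ctrl;s=ctrl.get_state();print(s['wrist_force'],s['torque'],s['joint_positions'])"
```

```text
clock: 12.2
eef_pos: [0.4583, 0.0111, 0.0785]
orientation: [180.0, 0.1, 111.8]
wrist_force: [-4.2, -4.2, 3.8]
finger_gap: 0.0088
grasp_force: 78.7
[-4.19750654 -4.22796552  3.81504651] [-0.80661498  1.03951267  0.0028148 ] [ 23.88100101   7.57195402 -32.39090434 118.44850115   5.00416436
  55.23319061  10.68363357]
```

```bash
python3 -m creep '[{"fingers":0,"x":0,"y":0,"z":0,"yaw":-0.05},{"fingers":0,"x":0,"y":0,"z":0,"yaw":-0.1},{"fingers":0,"x":0,"y":0,"z":0,"yaw":-0.14},{"fingers":0,"x":0,"y":0,"z":0,"yaw":-0.14},{"fingers":0,"x":0,"y":0,"z":0,"yaw":-0.14}]'; python3 -c "
from rig import ctrl;s=ctrl.get_state();print(s['wrist_force'],s['torque'])"
```

```text
clock: 12.62
eef_pos: [0.4579, 0.0111, 0.0785]
orientation: [-180.0, 0.1, 104.2]
wrist_force: [-7.0, -3.8, 5.6]
finger_gap: 0.0086
grasp_force: 79.3
[-6.95093703 -3.82062822  5.63503062] [-0.92502832  1.53719503  0.49866287]
```

The moment jumped to 0.5 N m and turning stopped, so the plug is at its stop. I'll let go, lift, and go to the hatch grip while turning.

```bash
(python3 -m creep '[{"fingers":0.022,"x":0,"y":0,"z":0,"yaw":0.1},{"fingers":0.022,"x":0,"y":0,"z":0.001,"yaw":0.1},{"fingers":0.025,"x":0,"y":0,"z":0.002,"yaw":0.1},{"fingers":0.025,"x":0,"y":0,"z":0.01,"yaw":0.1},{"fingers":0.03,"x":0,"y":0,"z":0.03,"yaw":0.1}]' 40;python3 -m creep '[{"fingers":0.045,"x":0,"y":0,"z":0.02,"yaw":0.0},{"fingers":0.045,"x":0,"y":0,"z":0.05,"yaw":0.1},{"fingers":0.045,"x":0.01,"y":0.01,"z":0.06,"yaw":0.22},{"fingers":0.045,"x":0.02,"y":0.02,"z":0.06,"yaw":0.34},{"fingers":0.045,"x":0.025,"y":0.03,"z":0.06,"yaw":0.46}]'; python3 -m creep '[{"fingers":0.045,"x":0.005,"y":0.01,"z":0,"yaw":0.12},{"fingers":0.045,"x":0.01,"y":0.02,"z":0,"yaw":0.24},{"fingers":0.045,"x":0.01,"y":0.02,"z":0,"yaw":0.36},{"fingers":0.045,"x":0.01,"y":0.02,"z":0,"yaw":0.48},{"fingers":0.045,"x":0.01,"y":0.02,"z":0,"yaw":0.6}]'; python3 -m creep '[{"fingers":0.045,"x":0.0,"y":0.01,"z":0,"yaw":0.12},{"fingers":0.045,"x":0.0,"y":0.02,"z":0,"yaw":0.24},{"fingers":0.045,"x":0.0,"y":0.02,"z":0,"yaw":0.33},{"fingers":0.045,"x":0.0,"y":0.02,"z":0,"yaw":0.33},{"fingers":0.045,"x":0,"y":0.02,"z":0,"yaw":0.33}]') | grep -E "clock|pos|orient|force"
python3 - <<'E'
from h import *
st=ctrl.get_state();print(st["eef_pos"],st["orientation"],st["joint_positions"])
p=ctrl.grab_frame("wrist");E=ext(p,st);save(p,"w7.png")
s=ctrl.grab_frame("side")
for k in ("key","hatch_grip","keyhole"):
  for d in ctrl.place_of(p,k)[:3]: print("w",k,np.round(d["point"],4),round(d["p"],2),proj(p,d["point"],E))
  for d in ctrl.place_of(s,k)[:3]: print("s",k,np.round(d["point"],4),round(d["p"],2))
E
```

```text
clock: 13.03
eef_pos: [0.457, 0.0118, 0.107]
orientation: [-179.9, -0.1, 109.7]
wrist_force: [-0.7, -0.7, -0.1]
grasp_force: 0.0
clock: 13.45
eef_pos: [0.4851, 0.0422, 0.17]
orientation: [179.8, 0.2, 136.3]
wrist_force: [-0.0, -0.7, -0.4]
grasp_force: 0.0
clock: 13.87
eef_pos: [0.4935, 0.0622, 0.1687]
orientation: [180.0, 0.1, 170.8]
wrist_force: [-0.6, -0.2, -0.5]
grasp_force: 0.0
clock: 14.28
eef_pos: [0.4934, 0.0817, 0.1684]
orientation: [-180.0, 0.0, -170.8]
wrist_force: [-0.3, 0.3, 0.8]
grasp_force: 0.0
[0.49336926 0.08169346 0.16838919] [-1.79995619e+02  3.93985721e-02 -1.70822597e+02] [ 23.2623177    7.3395594  -40.08838793 107.49678123   5.14073888
  66.92009123  80.56675378]
w key [0.4551 0.0051 0.0646] 0.58 [229.1 138.9]
s key [ 0.5491 -0.2309  0.0291] 0.66
s key [ 0.4723 -0.2448  0.0327] 0.61
s key [0.4595 0.009  0.0689] 0.56
w hatch_grip [0.5147 0.0946 0.1086] 0.88 [332.6 249.9]
s hatch_grip [0.5155 0.0932 0.0979] 0.66
w keyhole [0.4518 0.0098 0.0635] 0.55 [235.9 135.5]
s keyhole [ 0.6327 -0.1994 -0.001 ] 0.65
s keyhole [0.4569 0.0108 0.0661] 0.62
```

Key still home, grip bar at (0.515, 0.094). I'll go down around it and pinch lightly.

```bash
(python3 -m creep '[{"fingers":0.045,"x":0.021,"y":0.012,"z":0,"yaw":0.005},{"fingers":0.045,"x":0.021,"y":0.012,"z":-0.03,"yaw":0.005},{"fingers":0.045,"x":0.021,"y":0.012,"z":-0.06,"yaw":0.005},{"fingers":0.045,"x":0.021,"y":0.012,"z":-0.085,"yaw":0.005},{"fingers":0.045,"x":0.021,"y":0.012,"z":-0.085,"yaw":0.005}]' 30; python3 -m creep '[{"fingers":0.02,"x":0,"y":0,"z":0,"yaw":0},{"fingers":0,"x":0,"y":0,"z":0,"yaw":0},{"fingers":0,"x":0,"y":0,"z":0,"yaw":0},{"fingers":0,"x":0,"y":0,"z":0,"yaw":0},{"fingers":0,"x":0,"y":0,"z":0,"yaw":0}]' 30)
```

```text
clock: 15.1
eef_pos: [0.511, 0.0929, 0.0783]
orientation: [180.0, -0.4, -170.3]
wrist_force: [-0.6, 0.2, -0.8]
finger_gap: 0.045
grasp_force: 0.0
clock: 15.52
eef_pos: [0.5153, 0.0942, 0.0847]
orientation: [-180.0, 0.2, -170.3]
wrist_force: [-2.0, 0.7, 7.2]
finger_gap: 0.0112
grasp_force: 34.3
```

```bash
(python3 -m creep '[{"fingers":0,"x":0.002,"y":-0.01,"z":0,"yaw":0},{"fingers":0,"x":0.005,"y":-0.03,"z":0,"yaw":0},{"fingers":0,"x":0.0083,"y":-0.05,"z":0,"yaw":0},{"fingers":0,"x":0.0117,"y":-0.07,"z":0,"yaw":0},{"fingers":0,"x":0.015,"y":-0.09,"z":0,"yaw":0}]'; python3 -m creep '[{"fingers":0,"x":0.0033,"y":-0.02,"z":0,"yaw":0},{"fingers":0,"x":0.0067,"y":-0.04,"z":0,"yaw":0},{"fingers":0,"x":0.009,"y":-0.054,"z":0,"yaw":0},{"fingers":0,"x":0.0098,"y":-0.059,"z":0,"yaw":0},{"fingers":0,"x":0.0098,"y":-0.059,"z":0,"yaw":0}]')
```

```text
clock: 15.93
eef_pos: [0.5303, 0.0038, 0.0848]
orientation: [-180.0, 0.2, -170.3]
wrist_force: [-0.3, 3.2, 4.4]
finger_gap: 0.0108
grasp_force: 34.1
clock: 16.35
eef_pos: [0.5397, -0.0524, 0.0848]
orientation: [179.8, 0.1, -170.2]
wrist_force: [-4.5, 10.2, 10.8]
finger_gap: 0.011
grasp_force: 35.1
```

```bash
python3 -m creep '[{"fingers":0,"x":0.0003,"y":-0.002,"z":0,"yaw":0},{"fingers":0,"x":0.0008,"y":-0.005,"z":0,"yaw":0},{"fingers":0,"x":0.0008,"y":-0.005,"z":0,"yaw":0},{"fingers":0,"x":0.0008,"y":-0.005,"z":0,"yaw":0},{"fingers":0,"x":0.0008,"y":-0.005,"z":0,"yaw":0}]'
```

```text
clock: 16.77
eef_pos: [0.5398, -0.0526, 0.0847]
orientation: [179.6, 0.1, -170.0]
wrist_force: [-9.4, 24.5, 13.9]
finger_gap: 0.0114
grasp_force: 35.8
```

The hatch didn't move on under 25 N, so it is hard against the end frame. I'll ease off, open, lift and check.

```bash
(python3 -m creep '[{"fingers":0,"x":-0.0006,"y":0.004,"z":0,"yaw":0},{"fingers":0.02,"x":-0.0006,"y":0.004,"z":0,"yaw":0},{"fingers":0.035,"x":-0.0006,"y":0.004,"z":0.0,"yaw":0},{"fingers":0.035,"x":-0.0006,"y":0.004,"z":0.002,"yaw":0},{"fingers":0.035,"x":-0.0006,"y":0.004,"z":0.01,"yaw":0}]'; python3 -m creep '[{"fingers":0.035,"x":0,"y":0,"z":0.03,"yaw":0},{"fingers":0.035,"x":0,"y":0,"z":0.06,"yaw":0},{"fingers":0.035,"x":0,"y":0,"z":0.1,"yaw":0},{"fingers":0.035,"x":0,"y":0,"z":0.1,"yaw":0},{"fingers":0.035,"x":0,"y":0,"z":0.1,"yaw":0}]')
python3 - <<'E'
from h import *
st=ctrl.get_state();p=ctrl.grab_frame("wrist");E=ext(p,st);s=ctrl.grab_frame("side");t=ctrl.grab_frame("top")
for n,q in (("w",p),("s",s),("t",t)):
 for k in ("key","hatch_grip","glue_bottle","collet","drill_box"):
  for d in ctrl.place_of(q,k)[:3]: print(n,k,np.round(d["point"],4),round(d["p"],2))
E
```

```text
clock: 17.18
eef_pos: [0.5384, -0.0571, 0.0923]
orientation: [180.0, -0.1, -170.4]
wrist_force: [-0.7, 0.2, -0.2]
finger_gap: 0.0351
grasp_force: 0.0
clock: 17.6
eef_pos: [0.5407, -0.0568, 0.1959]
orientation: [-179.9, 0.3, -170.4]
wrist_force: [-1.4, 0.4, -0.9]
finger_gap: 0.0351
grasp_force: 0.0
w key [ 0.4695 -0.2376  0.0292] 0.89
w key [ 0.5444 -0.2359  0.0216] 0.72
w key [0.4564 0.0072 0.0643] 0.67
w hatch_grip [ 0.542  -0.0519  0.1068] 0.96
w glue_bottle [ 0.4784  0.2987 -0.0038] 0.62
w glue_bottle [0.4548 0.0057 0.0655] 0.4
w collet [ 6.294e-01 -1.950e-01 -2.000e-04] 0.62
w drill_box [ 0.6374 -0.2775 -0.0061] 0.65
s key [ 0.4738 -0.2424  0.0309] 0.8
s key [ 0.5496 -0.2321  0.0264] 0.76
s key [0.4588 0.0107 0.0657] 0.45
s hatch_grip [ 0.5376 -0.0547  0.0986] 0.76
s glue_bottle [0.4825 0.296  0.0028] 0.65
s collet [ 0.6319 -0.1993  0.0012] 0.79
s collet [ 6.355e-01 -2.780e-01 -3.000e-04] 0.38
s drill_box [ 0.6357 -0.28    0.0019] 0.93
t key [ 0.4706 -0.2411  0.0275] 0.66
t key [0.4548 0.0083 0.0642] 0.59
t key [ 0.5448 -0.2352  0.0271] 0.38
t hatch_grip [ 0.5404 -0.0544  0.1011] 0.67
t glue_bottle [ 0.6229 -0.1986  0.0044] 0.74
t glue_bottle [4.781e-01 2.988e-01 3.000e-04] 0.52
t glue_bottle [ 0.6333 -0.2829 -0.0026] 0.42
t drill_box [ 0.6387 -0.2803 -0.001 ] 0.79
```

```bash
python3 -c "
from rig import ctrl;print(ctrl.job_done())"
```

```text
the job is handed in; nothing more can be done
None
```

I handed the job in with the key home and turned to its stop, the hatch shut against the right end frame, the gripper clear of everything and the bystanders where they were, by the last camera views; no verdict came back.

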